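# Draw the drying box's dust sash down with the hook pole

### The arm

A 6-joint arm with a two-finger parallel gripper is mounted at the origin on a cart in front of the work surface, level with it; the furniture and walls round the work are solid. World frame = base frame: x ahead of the robot, y to its left, z up, the work surface at z = 0. Lengths are in mm, angles in rad, forces in N, time in s.
With the tool pointing down it reaches from about 250 to 775 mm from the base axis. Payload 4 kg.
Tool frame: the origin (TCP) lies at the very end of the fingers, on their centre line; the grasp point (between the pads) lies behind it (robot.pinch_z is the z of the grasp point in the tool frame, in mm); z points along the fingers, x is the direction in which the jaws open and shut, and the axes are right-handed (so a half turn about z gives the same grasp; the last joint's range is limited). The gripper opens to 94 mm and grips with 3 to 60 N. Pads are 16 mm wide; open, the fingers measure 119 mm over their backs; the gripper's body (75 mm by 177 mm) begins 78 mm behind the grasp point.
Start: joints at [1.106, 0.087, 1.371, -0, 1.684, -0.103], TCP at [194.688, 514.409, 205.506] pointing down, gripper open.
Joint ranges: [-3.1, 3.1], [-0.76, 2.03], [0.27, 2.55], [-1.08, 4.22], [0.17, 2.65], [-2.57, 2.57]. Speed limits (rad/s): [2.79, 2.79, 3.14, 3.14, 3.14, 3.14].

### API

Orientations are given as a 3x3 rotation matrix whose columns are the frame's x, y, z axes.
In Python, from rig import robot gives the robot as it stands.
- The arm moves only by the tool jog_arm, never from a script. Its argument "moves" is a list that holds one entry, the list of rows, each a list of 6 numbers: the shift along the tool's x, y, z in cm, then the turn, a rotation vector about the tool's x, y, z in rad. In form: [[[tx, ty, tz, wx, wy, wz], ...]]. A call has 1 to 5 rows; each row is the pose to reach, as a shift and turn from the pose commanded when the call began, along the tool's axes at that moment; what a row does not reach only later rows make up. A row lasts 1/10 s, in which the tool goes at most 50 mm and 8.59 degrees, less where a joint would pass 70% of its speed; a pose out of reach is approached as far as the arm can. A call with a gripper value outside its range is refused whole. "grip" is the finger opening in cm, from 0 to 9.4, set as the call begins (left out, the last holds). The fingers move at their own pace and stop on an object; "squeeze" is the grip in N (left out, the last holds). Time passes only in rows, so rows that repeat a pose let the fingers close. It gives the time, the measured TCP pose, the force and the opening at its end, in the units of the state.
- robot.get_state(): the state, without advancing time (a new reading comes with each control period).
- robot.snapshot(name): name is "side" or "top" or "wrist"; returns a dict with "image" (384x512x3 uint8, blue, green, red), "K" (3x3 intrinsics, pixels), "dist_coeffs" ([k1, k2, p1, p2, k3] as OpenCV has them; the pictures are not rectified), "world_to_cam" (4x4, takes a point from world to camera coordinates); the wrist camera has in their place "mount" (4x4, takes a point from camera to tool coordinates, whose origin is the TCP and whose axes are the tool frame's). Camera axes: x right, y down, z forward; pixel columns grow to the right and rows downward; lengths in mm; the calibration is good to about 2 mm. A picture is of the moment at which its call begins: read the wrist's pose just before it. There is no depth.
- robot.close_job(): hands the job in, once; it reports no verdict.
The state is a dict: "t": time; "q": joint angles; "joint_vel": joint speeds; "tau": joint torques, N m; "position": TCP position; "tool_rot": TCP orientation; "contact_force": force on the tool from outside, world axes, zero at the start; "moment": the same for the moment, N m; "grip_width": finger opening in mm.
Only numpy, scipy, OpenCV 4.12 (cv2) and the standard library are available. Lean on these libraries where they do the work, as an engineer would, in place of code of your own. Each camera call takes 0.05 s, during which the arm holds its last target.

### The job

Take the hook pole out of its stand, hook it into the brass ring of the drying box's raised dust sash and pull the sash down onto its rubber seal, finishing with a firm, steady pull of about 14 N (at least 10 N) for half a second and never pulling harder than 20 N. Then unhook without lifting the sash off its seal, and stand the pole back in its stand. Keep the gripper and the arm off the box and the sash, and leave everything else on the table where it is.

Things in the scene. Friction and masses are not known exactly. Their poses are not given: they have to be found in the camera images.
- drying_box: wooden drying box, 75 mm deep (x), 240 wide (y), 230 tall, fixed to the table, with two oiled houses inside; origin at the middle of its underside, +x to its back, its open front faces -x. The sash runs in two aluminium guides on the front, whose foremost face is 57 mm in front (-x) of the origin.
- ring (a point): centre of the brass ring on the sash; axes as the box's. The ring stands upright with its axis along x: 32 mm clear inside, wire 7 mm thick. Two straight stems from its left and right sides carry it 33 mm in front of the sash's face, so the space behind it is free. It starts 0.18 to 0.21 m above the table and moves only up and down, with the sash.
- sash_edge (a point): middle of the lower edge of the sash (clear pane, wooden frame, 228 mm wide, 100 tall, 10 thick, 0.2 to 0.4 kg), 86 mm below and 38 mm behind the ring's centre; axes as the box's. It slides down in stiff guides (friction about 7 N: it stays where left, 3 to 6 N of pull move it) onto a rubber seal, 28 to 52 mm above the table (shimmed, not measured), that gives 1 mm per 5 N and pushes back.
- pole_grip (a point): centre of the pole's wooden handle, 24x24 mm square and 80 mm tall, at the top of the pole; +z along the pole to its top, +x the way its hook points, y across. The pole is upright, 250 mm long, 0.1 to 0.16 kg, a 14 mm round rod below the handle.
- pole_hook (a point): middle of the arm of the brass hook, 20 mm ahead (+x) of the pole's axis, 125 mm below the handle's centre, 85 mm above the foot; axes as the handle's. The arm, 8 mm round, runs along +x and ends 36 mm from the axis in a lip reaching 13 mm below the arm's centre line. Hooked: arm through the ring, lip behind its wire. Pulling, the arm's centre lies 12 mm below the ring's centre.
- pole_foot (a point): centre of the flat lower end of the pole; axes as the handle's
- stand_mouth (a point): middle of the top face of the pole's stand, at the mouth of its hole; a dark wooden block 90x90x60 mm fixed to the table, with an upright 17 mm square hole 50 mm deep in which the pole's foot stands (the hook can point any way). Place and yaw differ each time.
- mug: spotted mug, 92x127x93 mm, standing at the right near edge; origin at the middle of its underside
- jar: small turned wooden jar, 47x47x73 mm, at the right edge; origin at the middle of its underside
- tape: roll of tape lying flat, 104x102x25 mm, near the front left corner; origin at the middle of its underside
- plain_house: small pale wooden house, 47x43x109 mm, at the left; origin at the middle of its underside
- sanding_block: cork sanding block, 39x65x28 mm, at the left; origin at the middle of its underside

How it is judged (in metres and radians):
On the way, in this order (a step that is already met when the one before it is completed fails the run):
1. the pole's hook is through the sash's ring (distance between pole_hook and ring below 0.022 m and x of pole_hook in the frame of ring between -0.011 and 0.014 m), for 0.1 s.
2. with the hook in the ring, the sash is pulled onto its seal with 10 N or more (all of step 1 and contact force between pole and sash above 10 N and height (world z) of sash_edge below 0.055 m and z of pole_hook in the frame of ring below -0.006 m), for 0.3 s.
At the end, for the whole second after the job is handed in: the sash still presses on its seal with at least 2 N; the pole stands released and at rest in the stand's hole, its foot at least 40 mm below the mouth and within 8 mm of its middle, leaning less than 0.15 rad (horizontal distance between pole_foot and stand_mouth below 0.008 m and z of pole_foot in the frame of stand_mouth below -0.04 m and angle between pole_grip's own z axis and vertical below 0.15 rad and linear speed of pole below 0.03 m/s and contact force between the fingers and pole below 0.1 N and contact force between sash and anything else above 2 N); the robot touches nothing.
It fails at once if the pole pulls on the sash or its ring with more than 20 N (contact force between pole and sash above 20 N).
It fails at once if the gripper or arm touches the box or the sash (contact force between any of the fingers, the arm and drying_box above 0.5 N).
It fails at once if something else on the table is moved by more than 20 mm (distance of any of mug, jar, tape, plain_house, sanding_block from where it was at the start of the episode above 0.02 m).
It also fails if it takes over 67 s, if anything falls off the work surface, if the arm or the gripper's body presses on something with over 40 N, if the wrist force passes 120 N, or if a joint passes its speed limit or range.

## Working session

There is one attempt and no reset: what is moved stays moved. The work goes in short steps, Python scripts to look and compute and a tool call to move; the robot and the scene stay as the last step left them, time stands still between calls to the robot, and variables do not carry over. Pictures are saved under pics/ and viewed, and the job is handed in when it is done.

Besides the shell and the picture viewer there is one more tool, called after ">>>" as a command line: name --argument value ..., lists and objects as JSON in quotes. jog_arm: Moves the arm, as the interface text tells. Its arguments: {"type":"object","properties":{"moves":{"type":"array"},"grip":{"type":"number"},"squeeze":{"type":"number"}},"required":["moves"]}

```bash
ls; mkdir -p pics; python3 - <<'E'
from rig import robot
import cv2,numpy as np
s=robot.get_state()
print({k:np.round(v,3).tolist() for k,v in s.items()}, robot.pinch_z)
for n in ["side","top","wrist"]:
    d=robot.snapshot(n); cv2.imwrite(f"pics/{n}0.png",d["image"]); np.save(f"pics/{n}0.npy",d,allow_pickle=True)
    print(n,{k:np.round(v,3).tolist() for k,v in d.items() if k!="image"})
E
```

```text
pics
{'t': 0.0, 'q': [1.106, 0.088, 1.372, -0.0, 1.684, -0.103], 'joint_vel': [0.001, -0.001, -0.0, 0.001, -0.001, -0.0], 'tau': [-0.001, -34.019, -30.243, 0.072, 0.033, -0.0], 'position': [194.451, 513.889, 204.321], 'tool_rot': [[0.354, 0.935, -0.001], [0.935, -0.354, -0.002], [-0.002, -0.0, -1.0]], 'contact_force': [0.742, 0.108, 0.368], 'moment': [0.007, 0.035, -0.038], 'grip_width': 94.137} -18.8
side {'K': [[379.246, 0.0, 255.759], [0.0, 379.246, 191.513], [0.0, 0.0, 1.0]], 'dist_coeffs': [-0.061, 0.0, 0.0, 0.0, 0.0], 'world_to_cam': [[0.915, 0.403, 0.017, -478.234], [0.301, -0.655, -0.693, -8.878], [-0.268, 0.639, -0.721, 1315.243], [0.0, 0.0, 0.0, 1.0]]}
top {'K': [[377.816, 0.0, 257.484], [0.0, 377.816, 200.133], [0.0, 0.0, 1.0]], 'dist_coeffs': [-0.071, 0.0, 0.0, 0.0, 0.0], 'world_to_cam': [[0.026, -0.999, 0.032, 32.92], [-0.99, -0.03, -0.14, 477.504], [0.141, -0.029, -0.99, 1179.436], [0.0, 0.0, 0.0, 1.0]]}
wrist {'K': [[303.907, 0.0, 261.203], [0.0, 303.907, 184.83], [0.0, 0.0, 1.0]], 'dist_coeffs': [-0.033, 0.0, 0.0, 0.0, 0.0], 'mount': [[1.0, 0.0, 0.0, -0.913], [-0.0, 0.97, 0.245, -71.387], [-0.0, -0.245, 0.97, -180.02], [0.0, 0.0, 0.0, 1.0]]}
```

View pics/side0.png

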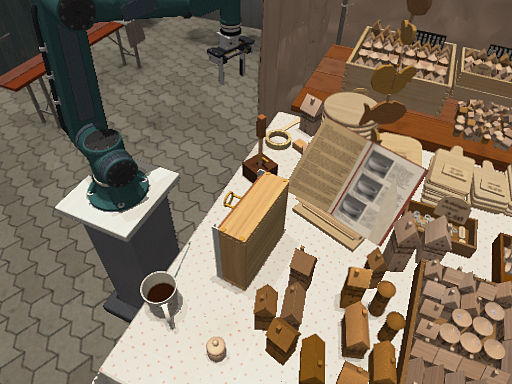

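View pics/top0.png

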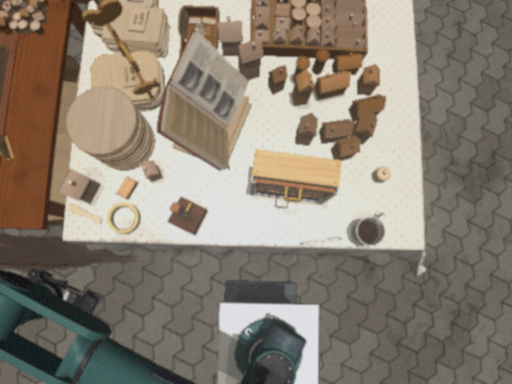

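View pics/wrist0.png

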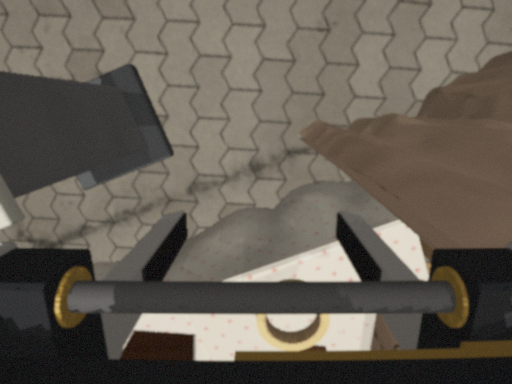

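The side view shows the stand and pole at about (261,165), with the ring at about (231,199). In the top view the stand is at about (188,215) and the box at about (295,175). I'll zoom in on both.

```bash
python3 - <<'E'
import cv2,numpy as np
def crop(n,x0,y0,x1,y1,f,o):
    im=cv2.imread(f"pics/{n}0.png")[y0:y1,x0:x1]
    im=cv2.resize(im,None,fx=f,fy=f,interpolation=cv2.INTER_CUBIC)
    for x in range((x0+9)//10*10,x1,10): cv2.putText(im,str(x),((x-x0)*f,8),0,.3,(0,0,255)); cv2.line(im,((x-x0)*f,8),((x-x0)*f,14),(0,0,255))
    for y in range((y0+9)//10*10,y1,10): cv2.putText(im,str(y),(0,(y-y0)*f),0,.3,(0,0,255)); 
    cv2.imwrite(f"pics/{o}.png",im)
crop("side",205,105,305,185,7,"s_a"); crop("side",200,160,300,240,7,"s_b")
crop("top",160,190,215,240,11,"t_a"); crop("top",240,140,350,215,7,"t_b")
E
```

```text
(no output)
```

View pics/s_a.png

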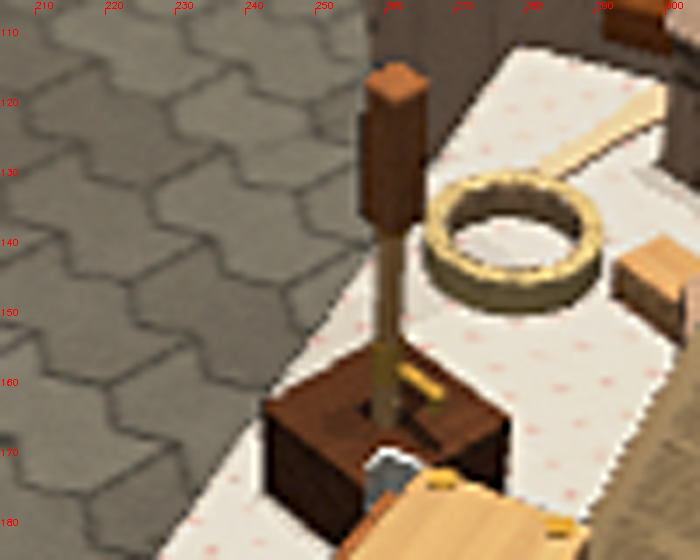

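View pics/s_b.png

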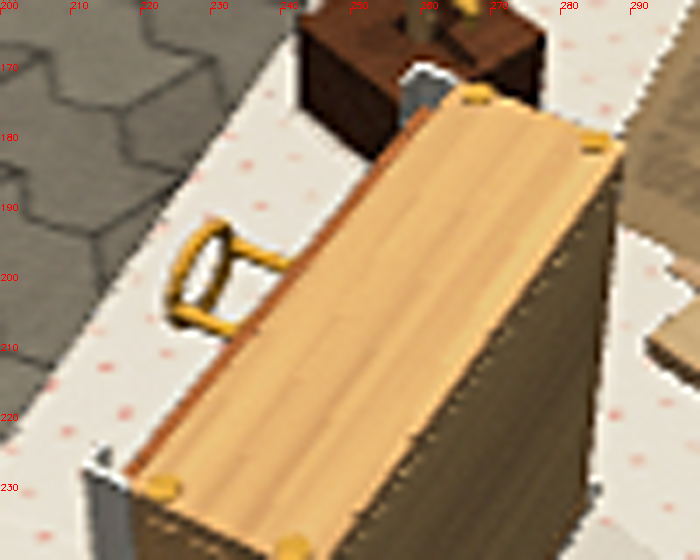

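View pics/t_a.png

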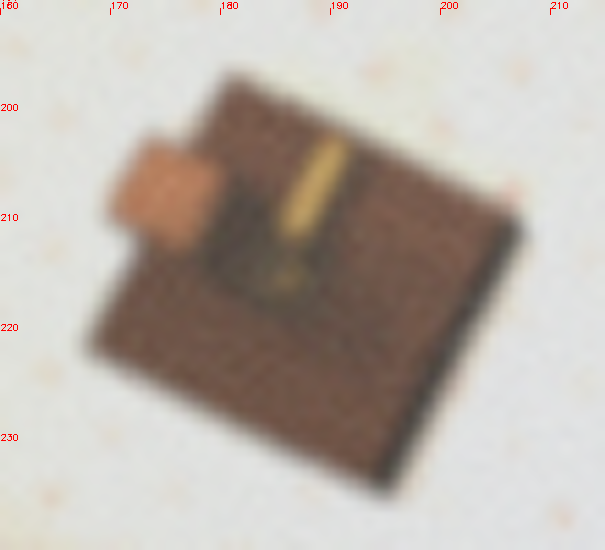

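View pics/t_b.png

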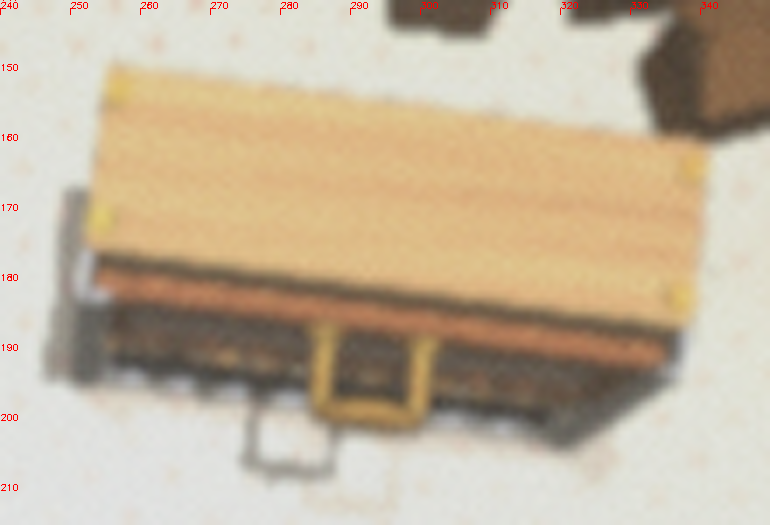

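```bash
cat > h.py <<'E'
import numpy as np,cv2
C={n:np.load(f"pics/{n}0.npy",allow_pickle=True).item() for n in("side","top")}
def ray(cam,uv,W=None):
    d=C[cam] if isinstance(cam,str) else cam
    p=cv2.undistortPoints(np.array([[uv]],float),d["K"],d["dist_coeffs"])[0,0]
    W=np.array(d["world_to_cam"] if W is None else W)
    R,t=W[:3,:3],W[:3,3]
    v=R.T@np.array([p[0],p[1],1]); return -R.T@t, v/np.linalg.norm(v)
def onz(cam,uv,z,W=None):
    o,v=ray(cam,uv,W); return o+v*(z-o[2])/v[2]
def tri(rays):
    A=sum(np.eye(3)-np.outer(v,v) for o,v in rays); b=sum((np.eye(3)-np.outer(v,v))@o for o,v in rays)
    p=np.linalg.solve(A,b); return p,[float(np.linalg.norm(np.cross(p-o,v))) for o,v in rays]
def proj(cam,P,W=None):
    d=C[cam] if isinstance(cam,str) else cam
    W=np.array(d["world_to_cam"] if W is None else W)
    return cv2.projectPoints(np.array(P,float).reshape(-1,1,3),cv2.Rodrigues(W[:3,:3])[0],W[:3,3],d["K"],np.array(d["dist_coeffs"],float))[0].reshape(-1,2)
E
python3 - <<'E'
from h import *
np.set_printoptions(precision=1,suppress=True)
print("pole top", tri([ray("top",(174.5,208)),ray("side",(261,116.5))]), onz("top",(174.5,208),260),onz("side",(261,116.5),260))
st=[(181,197),(205,210.5),(193,234),(167.5,222)]
P=[onz("top",c,60) for c in st];print("stand",P,np.mean(P,0)); 
for i in range(4): e=P[(i+1)%4]-P[i];print(np.linalg.norm(e),np.degrees(np.arctan2(e[1],e[0])))
S=[onz("side",c,60) for c in [(242.5,163.5),(260.5,153.5),(277.5,166)]];print("side stand",S,(S[0]+S[2])/2)
print("hook arm start/end side", tri([ray("top",(186,211.5)),ray("side",(261.5,158))]),tri([ray("top",(191,203)),ray("side",(268,162))]))
b=[(255,149.5),(341,160.5),(338.5,187.5),(252,176)]
P=[onz("top",c,230) for c in b];print("boxtop",P)
for i in range(4): e=P[(i+1)%4]-P[i];print(np.linalg.norm(e),np.degrees(np.arctan2(e[1],e[0])))
S=[onz("side",c,230) for c in [(265.5,171.5),(289,180),(217.5,227.5)]];print("box side",S)
print("ringtop",tri([ray("top",(292.5,199)),ray("side",(231,192.5))]))
for z in(180,190,200,210,220): print(z,onz("top",(292.5,199),z))
E
```

```text
pole top (array([417.8, 267.7, 256.2]), [0.24205950407672916, 0.24205950407666668]) [417.1 266.8 260. ] [420.  262.8 260. ]
stand [array([475.2, 286.6,  60. ]), array([435. , 209.7,  60. ]), array([360.9, 243.5,  60. ]), array([395.7, 324.3,  60. ])] [416.7 266.   60. ]
86.79170829095453 -117.59365755745179
81.43203188084986 155.471380607122
87.94869903614952 66.73719792260579
88.02461913082274 -25.34858449929778
side stand [array([364.8, 240.6,  60. ]), array([400.8, 316.6,  60. ]), array([481. , 280.1,  60. ])] [422.9 260.3  60. ]
hook arm start/end side (array([426.7, 263.7,  90. ]), [0.26137557648329474, 0.26137557648333687]) (array([454.4, 250.4,  92.2]), [1.5233725248145753, 1.5233725248145742])
boxtop [array([588.1,  62.3, 230. ]), array([ 565.6, -175.3,  230. ]), array([ 489.8, -167.8,  230. ]), array([513.9,  68.5, 230. ])]
238.7097645074626 -95.40845465923799
76.14690857742484 174.35400875075825
237.5185944627431 84.18539095009393
74.46777965635374 -4.730248709888165
box side [array([518.6,  66.7, 230. ]), array([589.8,  62.4, 230. ]), array([ 489.8, -163.9,  230. ])]
ringtop (array([459.7, -40.9, 221.2]), [4.6953555970436245, 4.695355597043633])
180 [461.8 -48.4 180. ]
190 [460.3 -47.2 190. ]
200 [458.8 -46.  200. ]
210 [457.3 -44.7 210. ]
220 [455.8 -43.5 220. ]
```

```bash
cat >> h.py <<'E'
from scipy.spatial.transform import Rotation as Ro
def R_down(deg):
    c,s=np.cos(np.radians(deg)),np.sin(np.radians(deg)); return np.array([[c,s,0],[s,-c,0],[0,0,-1.]])
def plan(state,pos,deg):
    R=np.array(state["tool_rot"]);p=np.array(state["position"])
    sh=R.T@(np.array(pos)-p)/10; w=Ro.from_matrix(R.T@R_down(deg)).as_rotvec()
    print("shift cm",np.round(sh,2),"rot",np.round(w,3))
E
python3 - <<'E'
from h import *
from rig import robot
s=robot.get_state()
plan(s,(418,267,320),-25); plan(s,(260,440,320),22)
# ring height: side ray with ring's vertical plane (box x = c)
b=np.array([539.4,-53.1]); a=np.radians(-5.5); ex=np.array([np.cos(a),np.sin(a),0])
for uv in [(228.3,199.3),(227.5,199),(229,200)]:
    o,v=ray("side",uv)
    for c in (-83,-87):
        k=(ex[:2]@b+c-ex@o)/(ex@v); p=o+k*v; ey=np.array([-ex[1],ex[0],0]); print(uv,c,p.round(1),"boxy",(ey@p-ey[:2]@b).round(1))
im=C["side"]["image"][185:215,215:250].astype(int); m=(im[...,2]-im[...,0]>70)&(im[...,2]>120)
for r in range(0,30): print(185+r,''.join('#' if x else '.' for x in m[r]))
E
```

```text
shift cm [-15.21  29.65 -11.52] rot [1.000e-03 1.000e-03 1.645e+00]
shift cm [ -4.62   8.74 -11.54] rot [0.001 0.002 0.825]
(228.3, 199.3) -83 [457.  -43.1 196.4] boxy 2.1
(228.3, 199.3) -87 [453.6 -36.9 188.7] boxy 7.9
(227.5, 199) -83 [456.6 -46.8 201.1] boxy -1.6
(227.5, 199) -87 [453.2 -40.6 193.4] boxy 4.2
(229, 200) -83 [457.3 -39.9 190.6] boxy 5.3
(229, 200) -87 [453.9 -33.7 182.9] boxy 11.2
185 ...................................
186 ...................................
187 ...................................
188 ...................................
189 ..................................#
190 .................................##
191 ..............####..............###
192 ..............###..............####
193 ............###...............#####
194 ............###...##..........#####
195 ...........###....####.......######
196 ..........###.......#####..########
197 ..........###.........#############
198 .........###............###########
199 .........###..............#########
200 .........##....#.........##########
201 .........##.....#.......###########
202 .......................############
203 ..........##..........#############
204 .........######......##############
205 ...........#####....###############
206 ..............#####################
207 ................###################
208 ..................#################
209 .................##################
210 .................##################
211 ................###################
212 #..............####################
213 ..............#####################
214 .............######################
```

>>> jog_arm --moves '[[[-1.4, 2.7, -3, 0, 0, 0.148], [-2.8, 5.3, -6, 0, 0, 0.296], [-4.2, 8, -9, 0, 0, 0.444], [-5.6, 10.6, -11.5, 0, 0, 0.592], [-7, 13.3, -11.5, 0, 0, 0.74]]]' --grip 9.4

```text
t: 0.65
position: [295.7, 401.9, 324.9]
tool_rot: [[0.895, 0.447, 0.005], [0.447, -0.895, 0.006], [0.007, -0.003, -1.0]]
contact_force: [0.1, -0.5, 0.9]
grip_width: 93.7
```

```bash
python3 - <<'E'
from h import *
from rig import robot
s=robot.get_state();print(s["t"],s["position"],s["contact_force"])
plan(s,(418,267,320),-25)
E
```

```text
0.65 [295.69143871 401.86757278 324.93205947] [ 0.12923781 -0.46407742  0.85856953]
shift cm [ 4.91 17.53  0.48] rot [-0.006 -0.006  0.9  ]
```

>>> jog_arm --moves '[[[0.8, 2.9, 0, 0, 0, 0.148], [1.6, 5.8, 0, 0, 0, 0.296], [2.4, 8.8, 0, 0, 0, 0.444], [3.3, 11.7, 0, 0, 0, 0.592], [4.1, 14.6, 0, 0, 0, 0.74]]]'

```text
t: 1.15
position: [397.5, 289.1, 320.1]
tool_rot: [[0.962, -0.274, -0.0], [-0.274, -0.962, -0.0], [-0.0, 0.0, -1.0]]
contact_force: [0.4, 0.3, -0.6]
grip_width: 94.0
```

```bash
python3 - <<'E'
from h import *
from rig import robot
s=robot.get_state();print(s["t"],s["position"],s["contact_force"])
plan(s,(418,267,320),-25)
E
```

```text
1.15 [397.49052356 289.09982399 320.11389569] [ 0.37684271  0.30107169 -0.64120547]
shift cm [2.58 1.56 0.01] rot [0.    0.    0.159]
```

>>> jog_arm --moves '[[[1.3, 0.8, 0, 0, 0, 0.08], [2.6, 1.6, 0, 0, 0, 0.159], [2.6, 1.6, 0, 0, 0, 0.159]]]'

```text
t: 1.45
position: [418.5, 266.5, 319.8]
tool_rot: [[0.908, -0.419, -0.001], [-0.419, -0.908, -0.001], [-0.0, 0.001, -1.0]]
contact_force: [0.2, 0.3, -0.2]
grip_width: 93.8
```

```bash
cat >> h.py <<'E'
def wrist(robot,name):
    s=robot.get_state(); d=robot.snapshot("wrist"); T=np.eye(4); T[:3,:3]=s["tool_rot"];T[:3,3]=s["position"]
    d["world_to_cam"]=np.linalg.inv(T@np.array(d["mount"])); d["state"]=s
    np.save(f"pics/{name}.npy",d,allow_pickle=True); cv2.imwrite(f"pics/{name}.png",d["image"]); return d,s
E
python3 - <<'E'
from h import *
from rig import robot
d,s=wrist(robot,"w1");print(s["t"],s["position"],s["contact_force"])
E
```

```text
1.45 [418.49232227 266.52620901 319.80364988] [ 0.21195957  0.27953426 -0.18332611]
```

View pics/w1.png

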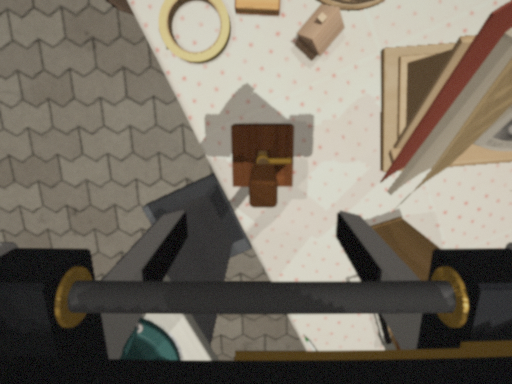

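The wrist view shows the stand's top face from (232,125) to (293,186). The handle top is near (263,199), and the hook arm runs along row 161 from column 262 to 291.

```bash
python3 - <<'E'
from h import *
np.set_printoptions(precision=1,suppress=True)
d=np.load("pics/w1.npy",allow_pickle=True).item()
im=cv2.resize(d["image"][115:220,210:310],None,fx=7,fy=7,interpolation=cv2.INTER_CUBIC)[:, :];
for k in range(0,100,10): cv2.putText(im,str(210+k),(k*7,8),0,.3,(255,0,0)); cv2.putText(im,str(115+k),(0,k*7+4),0,.3,(255,0,0))
cv2.imwrite("pics/w1z.png",im[:600+130])
W=d["world_to_cam"]
P=[onz(d,c,60,W) for c in[(232,125),(293,125),(293.5,186),(232,186)]];print(P,np.mean(P,0))
print(onz(d,(263.5,199),260,W), onz(d,(262,161),95,W),onz(d,(291,161),95,W))
E
```

```text
[array([399.5, 326.2,  60. ]), array([478.4, 289.8,  60. ]), array([443.5, 207.1,  60. ]), array([360. , 245.6,  60. ])] [420.4 267.2  60. ]
[418.7 263.4 260. ] [419.1 266.7  95. ] [454.6 250.3  95. ]
```

View pics/w1z.png

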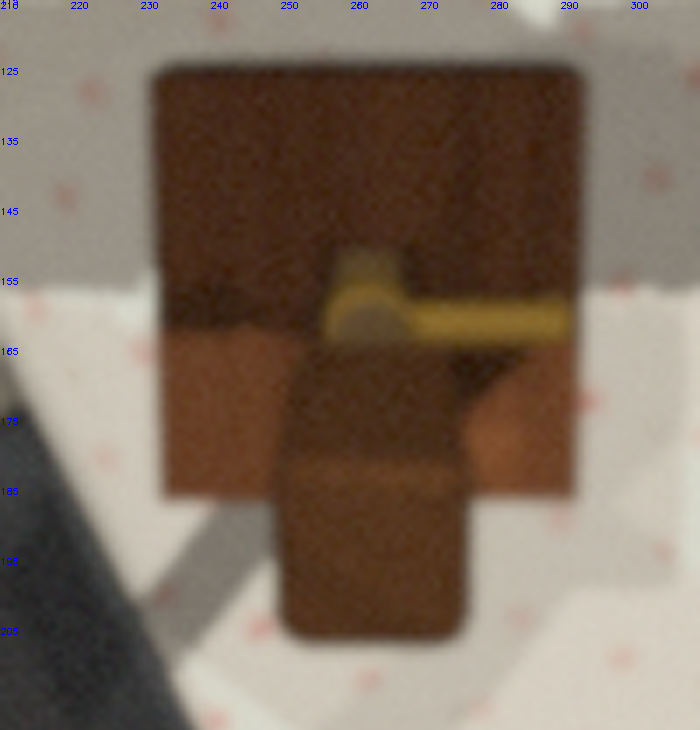

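```bash
python3 - <<'E'
from h import *
from rig import robot
np.set_printoptions(precision=1,suppress=True)
d=np.load("pics/w1.npy",allow_pickle=True).item()
W=d["world_to_cam"]
P=[onz(d,c,60,W) for c in[(231.5,124.5),(293,124.5),(292,186),(233,186)]];print(np.mean(P,0))
for i in range(4): e=P[(i+1)%4]-P[i];print(np.linalg.norm(e),np.degrees(np.arctan2(e[1],e[0])))
h=onz(d,(263,193.8),260,W);print(h, onz(d,(262,160.5),95,W),onz(d,(291,160.5),95,W))
plan(robot.get_state(),(h[0],h[1],219),-25)
E
```

```text
[420.2 267.7  60. ]
87.54832786614926 -24.78400955271867
90.42854730691589 -114.294849765337
88.21624504924308 155.23009157720932
90.4470226613251 65.28193833789922
[420.2 267.7 260. ] [419.4 267.3  95. ] [454.8 251.   95. ]
shift cm [ 0.2 -0.1 10.1] rot [0. 0. 0.]
```

>>> jog_arm --moves '[[[0.2, -0.1, 3, 0, 0, 0], [0.2, -0.1, 6, 0, 0, 0], [0.2, -0.1, 8.5, 0, 0, 0], [0.2, -0.1, 10.1, 0, 0, 0], [0.2, -0.1, 10.1, 0, 0, 0]]]'

```text
t: 2.0
position: [417.7, 267.9, 216.4]
tool_rot: [[0.91, -0.414, -0.006], [-0.414, -0.91, -0.002], [-0.004, 0.004, -1.0]]
contact_force: [-0.9, 0.4, -0.3]
grip_width: 94.3
```

>>> jog_arm --moves '[[[0, 0, 0, 0, 0, 0], [0, 0, 0, 0, 0, 0], [0, 0, 0, 0, 0, 0], [0, 0, 0, 0, 0, 0], [0, 0, 0, 0, 0, 0]]]' --grip 1.5 --squeeze 50

```text
t: 2.5
position: [420.1, 268.0, 220.1]
tool_rot: [[0.909, -0.417, 0.001], [-0.417, -0.909, 0.001], [0.001, -0.001, -1.0]]
contact_force: [1.2, -0.1, -0.8]
grip_width: 57.6
```

>>> jog_arm --moves '[[[0, 0, 0, 0, 0, 0], [0, 0, 0, 0, 0, 0], [0, 0, 0, 0, 0, 0], [0, 0, 0, 0, 0, 0], [0, 0, 0, 0, 0, 0]]]'

```text
t: 3.0
position: [419.9, 267.8, 219.4]
tool_rot: [[0.909, -0.417, -0.0], [-0.417, -0.909, -0.0], [-0.0, 0.0, -1.0]]
contact_force: [-0.0, 0.0, -1.4]
grip_width: 24.2
```

>>> jog_arm --moves '[[[0, 0, 0, 0, 0, 0], [0, 0, 0, 0, 0, 0], [0, 0, 0, 0, 0, 0]]]'

```text
t: 3.3
position: [419.9, 267.9, 219.5]
tool_rot: [[0.909, -0.417, 0.0], [-0.417, -0.909, 0.0], [0.0, -0.0, -1.0]]
contact_force: [0.3, 0.7, -0.1]
grip_width: 23.7
```

```bash
python3 - <<'E'
from h import *
from rig import robot
d,s=wrist(robot,"w2");print(s["t"],s["position"],s["contact_force"],s["moment"],s["grip_width"])
E
```

```text
3.3 [419.90128872 267.85835558 219.46762337] [ 0.34240687  0.71827666 -0.07855641] [-0.11287718  0.04660272 -0.0001321 ] 23.74839819031107
```

View pics/w2.png

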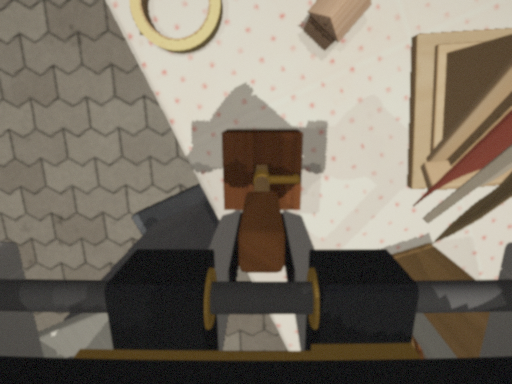

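Grasped: width is 23.7 mm and the hook is visible at (262–298,180). Now I'll lift straight up.

>>> jog_arm --moves '[[[0, 0, -0.8, 0, 0, 0], [0, 0, -2.5, 0, 0, 0], [0, 0, -5, 0, 0, 0], [0, 0, -8, 0, 0, 0], [0, 0, -10, 0, 0, 0]]]'

```text
t: 3.85
position: [420.0, 268.0, 322.1]
tool_rot: [[0.909, -0.417, 0.002], [-0.417, -0.909, 0.001], [0.001, -0.002, -1.0]]
contact_force: [0.3, 0.1, -0.8]
grip_width: 23.8
```

>>> jog_arm --moves '[[[0, 0, 0, 0, 0, 0], [0, 0, 0, 0, 0, 0], [0, 0, 0, 0, 0, 0]]]'

```text
t: 4.15
position: [419.3, 267.6, 317.7]
tool_rot: [[0.909, -0.417, -0.003], [-0.417, -0.909, -0.001], [-0.002, 0.002, -1.0]]
contact_force: [0.3, -0.3, -2.6]
grip_width: 23.7
```

```bash
python3 - <<'E'
from h import *
from rig import robot
s=robot.get_state()
d,s=wrist(robot,"w3");print(s["t"],s["position"],s["contact_force"],s["moment"],s["grip_width"])
# pole axis pre-hook target: ring centre est, box frame x=-85-> put hook arm tip 36+4 -> axis 60mm in front of ring
a=np.radians(-5.4); ex=np.array([np.cos(a),np.sin(a),0]); ring=np.array([456.5,-45,198])
ax=ring-ex*75; hz=ring[2]+4; tcp=np.array([ax[0],ax[1],hz+124.5]); print(tcp)
plan(s,tcp,-5.4)
E
```

```text
4.15 [419.34294518 267.63296494 317.69088708] [ 0.2877809  -0.32383928 -2.56440727] [-0.05740622  0.11366336  0.02633551] 23.677876990833813
[381.83285265 -37.9418765  326.5       ]
shift cm [ 9.32 29.34 -0.83] rot [ 0.002  0.002 -0.336]
```

>>> jog_arm --moves '[[[1.2, 3.6, -0.1, 0, 0, -0.04], [2.4, 7.4, -0.2, 0, 0, -0.08], [3.6, 11.4, -0.3, 0, 0, -0.13], [4.9, 15.4, -0.4, 0, 0, -0.18], [6.2, 19.4, -0.5, 0, 0, -0.23]]]'

```text
t: 4.7
position: [394.4, 64.3, 323.1]
tool_rot: [[0.981, -0.196, -0.002], [-0.196, -0.981, -0.0], [-0.002, 0.001, -1.0]]
contact_force: [0.6, -0.3, -1.2]
grip_width: 23.5
```

```bash
python3 - <<'E'
from h import *
from rig import robot
s=robot.get_state();print(s["position"])
plan(s,(382,-38,326.5),-5.4)
E
```

```text
[394.35764274  64.28740776 323.09581055]
shift cm [ 0.79 10.27 -0.34] rot [ 0.     0.002 -0.103]
```

>>> jog_arm --moves '[[[0.3, 3, -0.1, 0, 0, -0.04], [0.5, 5, -0.2, 0, 0, -0.103], [0.5, 5, -0.2, 0, 0, -0.103], [0.5, 5, -0.2, 0, 0, -0.103]]]'

```text
t: 5.1
position: [390.0, 15.8, 325.5]
tool_rot: [[0.995, -0.099, -0.002], [-0.099, -0.995, 0.001], [-0.002, -0.001, -1.0]]
contact_force: [0.6, 0.1, -1.3]
grip_width: 23.4
```

```bash
python3 - <<'E'
from h import *
from rig import robot
d,s=wrist(robot,"w4");print(s["t"],s["position"],s["contact_force"])
plan(s,(382,-38,326.5),-5.4)
E
```

```text
5.1 [390.03827807  15.78988729 325.54243501] [ 0.6335542   0.07411532 -1.26866393]
shift cm [-0.27  5.43 -0.1 ] rot [-0.001  0.002 -0.005]
```

View pics/w4.png

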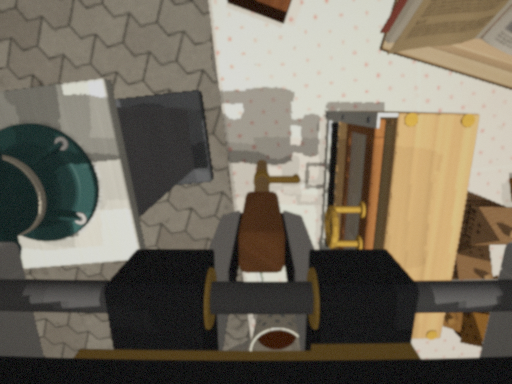

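In this view the ring is at about column 332 with its stems at rows 210 and 244. The hook arm is at row 180. Next I'll line up in front of the ring.

>>> jog_arm --moves '[[[-0.1, 2, 0, 0, 0, 0], [-0.2, 4.4, 0, 0, 0, 0], [-0.3, 5.4, -0.1, 0, 0, 0], [-0.3, 5.4, -0.1, 0, 0, 0]]]'

```text
t: 5.55
position: [382.2, -37.7, 327.3]
tool_rot: [[0.995, -0.098, -0.0], [-0.098, -0.995, 0.001], [-0.0, -0.001, -1.0]]
contact_force: [0.6, 0.2, -2.3]
grip_width: 23.7
```

```bash
python3 - <<'E'
from h import *
from rig import robot
d,s=wrist(robot,"w5");print(s["t"],s["position"],s["contact_force"])
for n in("w4","w5"):
    im=cv2.imread(f"pics/{n}.png")[130:270,240:380]; im=cv2.resize(im,None,fx=4,fy=4,interpolation=cv2.INTER_CUBIC)
    for k in range(0,140,10): cv2.putText(im,str(240+k),(k*4,8),0,.3,(0,0,255)); cv2.putText(im,str(130+k),(0,k*4+4),0,.3,(0,0,255))
    cv2.imwrite(f"pics/{n}z.png",im)
for n in("side","top"):
    d=robot.snapshot(n); np.save(f"pics/{n}1.npy",d,allow_pickle=True); im=d["image"]; cv2.imwrite(f"pics/{n}1.png",im)
im=cv2.imread("pics/side1.png")[130:230,190:290];cv2.imwrite("pics/s1z.png",cv2.resize(im,None,fx=6,fy=6,interpolation=cv2.INTER_CUBIC))
E
```

```text
5.55 [382.1551135  -37.68678939 327.32805725] [ 0.61752111  0.24830429 -2.26161088]
```

View pics/w5z.png

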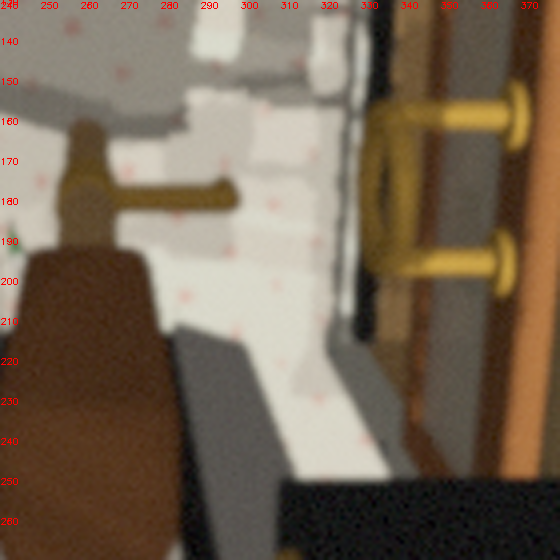

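View pics/w4z.png

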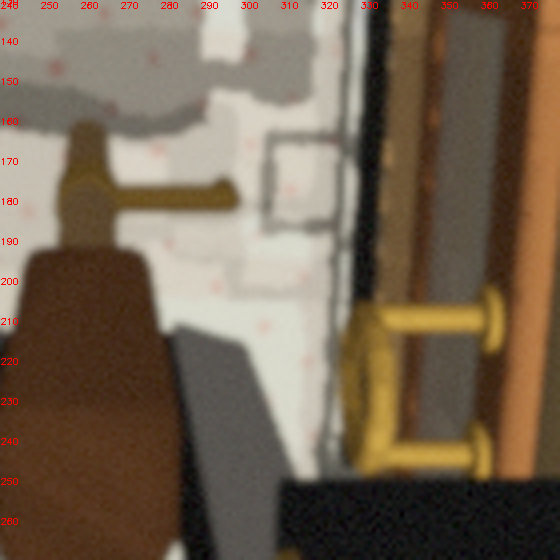

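View pics/s1z.png

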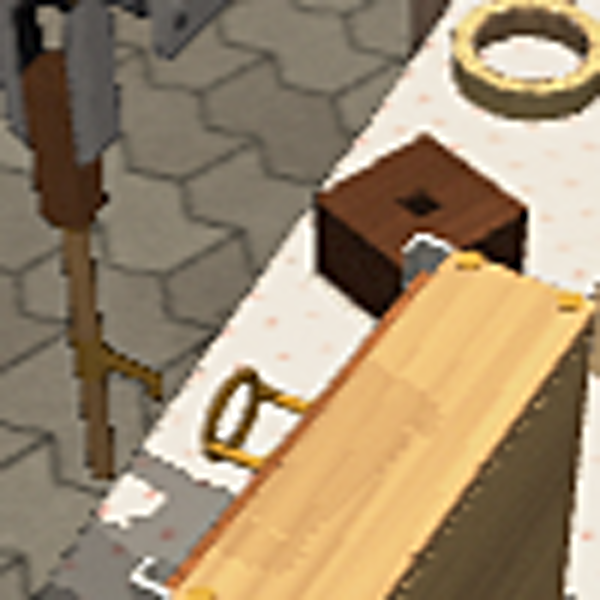

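```bash
python3 - <<'E'
from h import *
np.set_printoptions(precision=1,suppress=True)
D={n:np.load(f"pics/{n}.npy",allow_pickle=True).item() for n in("w4","w5")}
def rr(n,uv): d=D[n]; return ray(d,uv,d["world_to_cam"])
print("centre",tri([rr("w5",(336.3,177)),rr("w4",(333.5,226))]))
# planes through stems: sash-end bosses outer centre
for a,b in [((364.5,158.5),(360.5,209)),((364,195.5),(358,243.3))]: print("boss",tri([rr("w5",a),rr("w4",b)]))
for a,b in [((345,158.5),(343,209.5)),((345,195.7),(343,243.5))]: print("stem",tri([rr("w5",a),rr("w4",b)]))
d=D["w5"];s=d["state"]
# expected hook from grasp
R=np.array(s["tool_rot"]);p=np.array(s["position"])
for x,z in((0,124.5),(20,124.5),(36,124.5),(36,137)): q=p+R@np.array([x,0,z]); print(x,q,proj(d,q,d["world_to_cam"]))
from rig import robot
S=np.load("pics/side1.npy",allow_pickle=True).item()
print(proj(S,[p+R@np.array([36,0,124.5]),p+R@np.array([0,0,209.5])]))
E
```

```text
centre (array([460.9, -45.2, 197. ]), [1.079136408823449, 1.0791364088233977])
boss (array([490.3, -28.1, 198.4]), [0.9474278752183274, 0.9474278752182198])
boss (array([487.5, -67.1, 200.1]), [0.11442732205852811, 0.11442732205851489])
stem (array([470.2, -25.7, 201.2]), [1.6639860051130786, 1.6639860051129218])
stem (array([469.7, -66.3, 198.1]), [1.655048456733479, 1.655048456733576])
0 [382.1 -37.6 202.8] [[261.9 178.4]]
20 [402.  -39.6 202.8] [[281.3 178.4]]
36 [417.9 -41.1 202.8] [[296.9 178.4]]
36 [417.9 -41.1 190.3] [[295.6 175.8]]
[[215.7 192.8]
 [207.1 208.4]]
```

```bash
python3 - <<'E'
from h import *
np.set_printoptions(precision=1,suppress=True)
S=np.load("pics/side1.npy",allow_pickle=True).item()
for z in(195,199,203): print(z,proj(S,[(459.3,-45.1,z),(459.3+1.9,-45.1+19.4,z),(459.3-1.9,-45.1-19.4,z),(459.3,-45.1,z+19.5),(459.3,-45.1,z-19.5)]).tolist())
im=S["image"][185:215,215:250].astype(int); m=(im[...,2]-im[...,0]>70)&(im[...,2]>110)
for r in range(4,26): print(185+r,''.join('#' if x else '.' for x in m[r]))
E
```

```text
195 [[228.75092076389632, 200.41557583820486], [232.56127021751874, 195.86561526497925], [224.85276285855045, 205.07111459380215], [228.49746481152232, 195.46225261898275], [228.99802945952615, 205.2340731570946]]
199 [[228.69945462981912, 199.41067468778675], [232.52115377164813, 194.85942496577638], [224.78940247496593, 204.067901872208], [228.444668648838, 194.42903435417244], [228.9478470989298, 204.256400012905]]
203 [[228.64771950427334, 198.40005544184214], [232.48083245055108, 193.84758623603565], [224.72570416794645, 203.0589022606993], [228.39159376325225, 193.38986790025226], [228.89740507688973, 203.27322785123067]]
189 ..................................#
190 .................................##
191 ...............##...............###
192 ..............#................####
193 #............#................#####
194 ............##.....#..........#####
195 ............#.....####.......######
196 ...........#.........####..########
197 ...........#..........#############
198 ..........#.............###########
199 ..........................#########
200 .........................##########
201 ...............##.......###########
202 .......................############
203 .........#............#############
204 .........####........##############
205 ...........#####....###############
206 .............######################
207 ................###################
208 ..................#################
209 .................##################
210 .................##################
```

>>> jog_arm --moves '[[[1, 0, -0.1, 0, 0, 0], [2, 0, -0.1, 0, 0, 0], [3, 0, -0.1, 0, 0, 0], [3, 0, -0.1, 0, 0, 0], [3, 0, -0.1, 0, 0, 0]]]'

```text
t: 6.2
position: [412.2, -40.6, 328.0]
tool_rot: [[0.995, -0.097, -0.001], [-0.097, -0.995, 0.0], [-0.001, -0.0, -1.0]]
contact_force: [-0.2, 0.5, -0.6]
grip_width: 23.5
```

```bash
cat > look.py <<'E'
import sys
from h import *
from rig import robot
k=sys.argv[1]
d,s=wrist(robot,"w"+k);print(s["t"],np.round(s["position"],1),np.round(s["contact_force"],2),np.round(s["moment"],2))
im=d["image"][130:250,240:380]; im=cv2.resize(im,None,fx=5,fy=5,interpolation=cv2.INTER_CUBIC)
for j in range(0,140,10): cv2.putText(im,str(240+j),(j*5,8),0,.3,(0,0,255)); cv2.putText(im,str(130+j),(0,j*5+4),0,.3,(0,0,255))
S=robot.snapshot("side"); np.save(f"pics/side{k}.npy",S,allow_pickle=True)
i2=cv2.resize(S["image"][160:240,200:260],None,fx=7.5,fy=7.5,interpolation=cv2.INTER_CUBIC)[:600]
cv2.imwrite(f"pics/L{k}.png",cv2.resize(np.hstack([im,i2]),None,fx=.69,fy=.69) if 0 else np.hstack([cv2.resize(im,(460,395)),cv2.resize(i2,(296,395))]))
print("ring199->side",proj(S,[(459.3,-45.1,199)])[0])
p=s["position"];R=s["tool_rot"]; print("hook20",np.round(p+R@np.array([20,0,124.5]),1))
E
python3 look.py 6
```

```text
6.2 [412.2 -40.6 328. ] [-0.2   0.45 -0.56] [-0.1   0.05  0.03]
ring199->side [228.69945463 199.41067469]
hook20 [432.  -42.5 203.5]
```

View pics/L6.png

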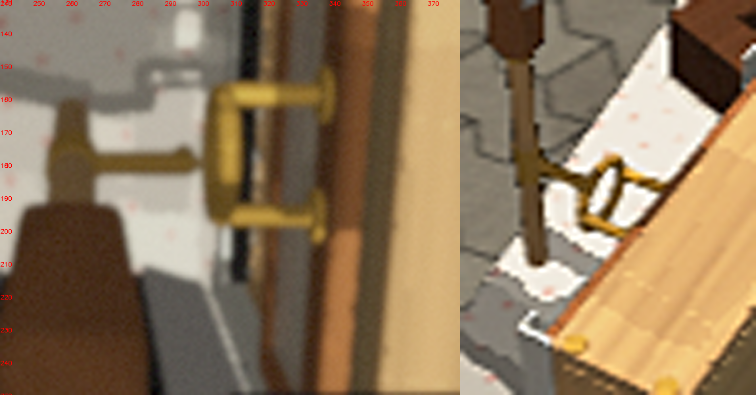

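The wrist view has the hook arm on row 178.5 between the stems at rows 158 and 196. In the side view the arm points at the ring's opening. I'll advance through it.

>>> jog_arm --moves '[[[0.7, 0, 0, 0, 0, 0], [1.4, 0, 0, 0, 0, 0], [2.1, 0, 0, 0, 0, 0], [2.7, 0, 0, 0, 0, 0], [2.7, 0, 0, 0, 0, 0]]]'

```text
t: 6.8
position: [439.5, -43.4, 328.0]
tool_rot: [[0.995, -0.097, -0.001], [-0.097, -0.995, 0.0], [-0.001, -0.0, -1.0]]
contact_force: [-0.4, 0.5, -2.0]
grip_width: 23.9
```

```bash
python3 look.py 7
```

```text
6.8 [439.5 -43.4 328. ] [-0.36  0.47 -1.98] [-0.09  0.09  0.03]
ring199->side [228.69945463 199.41067469]
hook20 [459.3 -45.3 203.5]
```

View pics/L7.png

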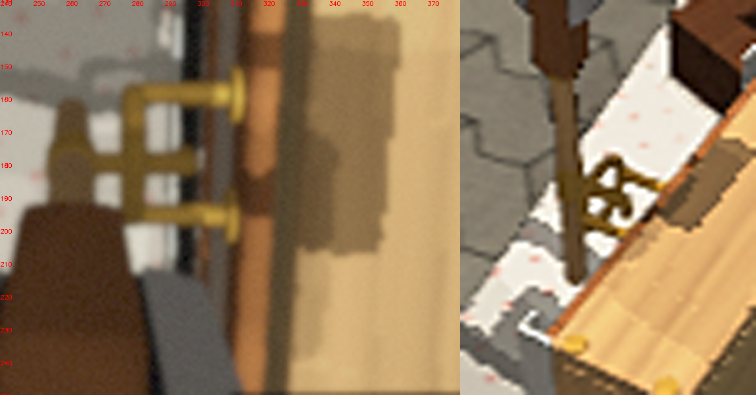

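The hook is through the ring: the wrist view shows the lip at column 296, past the ring at column 279. Lowering to touch the wire.

>>> jog_arm --moves '[[[0, 0, 0.3, 0, 0, 0], [0, 0, 0.7, 0, 0, 0], [0, 0, 1.1, 0, 0, 0], [0, 0, 1.3, 0, 0, 0], [0, 0, 1.4, 0, 0, 0]]]'

```text
t: 7.4
position: [438.6, -43.3, 314.0]
tool_rot: [[0.995, -0.097, -0.001], [-0.097, -0.995, 0.0], [-0.001, -0.0, -1.0]]
contact_force: [-0.5, -1.1, -1.0]
grip_width: 23.5
```

>>> jog_arm --moves '[[[0, 0, 0.1, 0, 0, 0], [0, 0, 0.2, 0, 0, 0], [0, 0, 0.3, 0, 0, 0], [0, 0, 0.4, 0, 0, 0], [0, 0, 0.5, 0, 0, 0]]]'

```text
t: 7.9
position: [438.9, -43.3, 310.2]
tool_rot: [[0.995, -0.097, 0.001], [-0.097, -0.995, -0.0], [0.001, 0.0, -1.0]]
contact_force: [-1.0, -0.6, 2.1]
grip_width: 23.9
```

>>> jog_arm --moves '[[[0, 0, 0.1, 0, 0, 0], [0, 0, 0.2, 0, 0, 0], [0, 0, 0.3, 0, 0, 0], [0, 0, 0.4, 0, 0, 0], [0, 0, 0.5, 0, 0, 0]]]'

```text
t: 8.4
position: [438.9, -43.3, 304.4]
tool_rot: [[0.995, -0.097, 0.0], [-0.097, -0.995, 0.0], [0.0, -0.0, -1.0]]
contact_force: [-1.1, 0.0, 2.0]
grip_width: 23.7
```

```bash
python3 look.py 8
```

```text
8.4 [438.9 -43.3 304.4] [-1.13  0.04  1.97] [-0.08  0.17 -0.01]
ring199->side [228.69945463 199.41067469]
hook20 [458.8 -45.2 179.9]
```

View pics/L8.png

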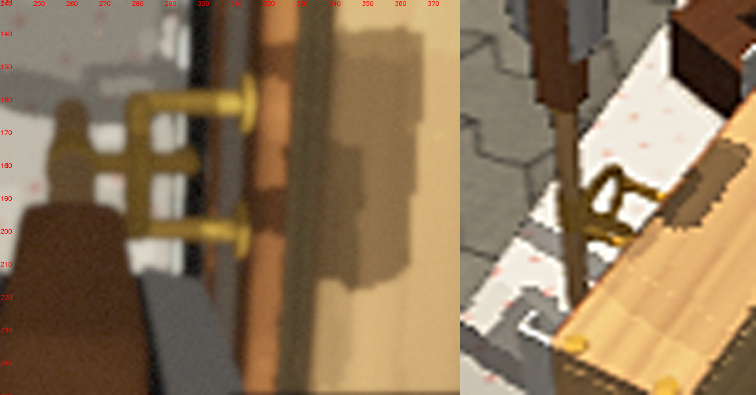

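Contact is made at about 3.5 N and the sash is following. Lowering towards the seal range, where the TCP should be at 227–251.

>>> jog_arm --moves '[[[0, 0, 0.3, 0, 0, 0], [0, 0, 0.6, 0, 0, 0], [0, 0, 0.9, 0, 0, 0], [0, 0, 1.2, 0, 0, 0], [0, 0, 1.5, 0, 0, 0]]]'

```text
t: 9.0
position: [438.9, -43.3, 289.2]
tool_rot: [[0.995, -0.097, 0.0], [-0.097, -0.995, 0.0], [0.0, -0.0, -1.0]]
contact_force: [-0.1, 0.5, 1.6]
grip_width: 23.9
```

>>> jog_arm --moves '[[[0, 0, 0.3, 0, 0, 0], [0, 0, 0.6, 0, 0, 0], [0, 0, 0.9, 0, 0, 0], [0, 0, 1.2, 0, 0, 0], [0, 0, 1.5, 0, 0, 0]]]'

```text
t: 9.5
position: [438.9, -43.3, 274.2]
tool_rot: [[0.995, -0.097, 0.0], [-0.097, -0.995, 0.0], [0.0, -0.0, -1.0]]
contact_force: [-0.7, 0.1, 2.2]
grip_width: 23.7
```

>>> jog_arm --moves '[[[0, 0, 0.3, 0, 0, 0], [0, 0, 0.6, 0, 0, 0], [0, 0, 0.9, 0, 0, 0], [0, 0, 1.2, 0, 0, 0], [0, 0, 1.5, 0, 0, 0]]]'

```text
t: 10.0
position: [438.9, -43.3, 259.2]
tool_rot: [[0.995, -0.097, 0.0], [-0.097, -0.995, 0.0], [0.0, -0.0, -1.0]]
contact_force: [-0.4, -1.0, 1.5]
grip_width: 23.7
```

>>> jog_arm --moves '[[[0, 0, 0.1, 0, 0, 0], [0, 0, 0.2, 0, 0, 0], [0, 0, 0.3, 0, 0, 0], [0, 0, 0.35, 0, 0, 0], [0, 0, 0.4, 0, 0, 0]]]'

```text
t: 10.5
position: [438.9, -43.3, 255.5]
tool_rot: [[0.995, -0.097, 0.0], [-0.097, -0.995, 0.0], [0.0, -0.0, -1.0]]
contact_force: [-0.1, -0.5, 2.4]
grip_width: 23.8
```

>>> jog_arm --moves '[[[0, 0, 0.05, 0, 0, 0], [0, 0, 0.1, 0, 0, 0], [0, 0, 0.15, 0, 0, 0], [0, 0, 0.2, 0, 0, 0], [0, 0, 0.25, 0, 0, 0]]]'

```text
t: 11.0
position: [438.9, -43.3, 252.9]
tool_rot: [[0.995, -0.097, 0.0], [-0.097, -0.995, 0.0], [0.0, -0.0, -1.0]]
contact_force: [0.9, -0.7, 1.8]
grip_width: 23.7
```

>>> jog_arm --moves '[[[0, 0, 0.05, 0, 0, 0], [0, 0, 0.1, 0, 0, 0], [0, 0, 0.15, 0, 0, 0], [0, 0, 0.2, 0, 0, 0]]]'

```text
t: 11.4
position: [438.8, -43.3, 250.9]
tool_rot: [[0.995, -0.097, 0.0], [-0.097, -0.995, 0.0], [0.0, -0.0, -1.0]]
contact_force: [-0.2, -0.9, 2.3]
grip_width: 24.1
```

>>> jog_arm --moves '[[[0, 0, 0.05, 0, 0, 0], [0, 0, 0.1, 0, 0, 0], [0, 0, 0.15, 0, 0, 0], [0, 0, 0.2, 0, 0, 0]]]'

```text
t: 11.8
position: [438.8, -43.3, 248.9]
tool_rot: [[0.995, -0.097, 0.0], [-0.097, -0.995, 0.0], [0.0, -0.0, -1.0]]
contact_force: [-0.1, -1.2, 2.0]
grip_width: 23.7
```

>>> jog_arm --moves '[[[0, 0, 0.05, 0, 0, 0], [0, 0, 0.1, 0, 0, 0], [0, 0, 0.15, 0, 0, 0], [0, 0, 0.2, 0, 0, 0]]]'

```text
t: 12.2
position: [438.8, -43.3, 246.9]
tool_rot: [[0.995, -0.097, 0.0], [-0.097, -0.995, 0.0], [0.0, -0.0, -1.0]]
contact_force: [0.5, -0.8, 2.4]
grip_width: 23.7
```

>>> jog_arm --moves '[[[0, 0, 0.05, 0, 0, 0], [0, 0, 0.1, 0, 0, 0], [0, 0, 0.15, 0, 0, 0], [0, 0, 0.2, 0, 0, 0]]]'

```text
t: 12.6
position: [438.8, -43.3, 244.9]
tool_rot: [[0.995, -0.097, 0.0], [-0.097, -0.995, 0.0], [0.0, -0.0, -1.0]]
contact_force: [0.5, -0.2, 1.7]
grip_width: 23.6
```

>>> jog_arm --moves '[[[0, 0, 0.05, 0, 0, 0], [0, 0, 0.1, 0, 0, 0], [0, 0, 0.15, 0, 0, 0], [0, 0, 0.2, 0, 0, 0]]]'

```text
t: 13.0
position: [438.8, -43.3, 242.9]
tool_rot: [[0.995, -0.097, 0.0], [-0.097, -0.995, 0.0], [0.0, -0.0, -1.0]]
contact_force: [-0.3, 0.2, 2.4]
grip_width: 23.8
```

>>> jog_arm --moves '[[[0, 0, 0.05, 0, 0, 0], [0, 0, 0.1, 0, 0, 0], [0, 0, 0.15, 0, 0, 0], [0, 0, 0.2, 0, 0, 0]]]'

```text
t: 13.4
position: [438.8, -43.3, 240.9]
tool_rot: [[0.995, -0.097, 0.0], [-0.097, -0.995, 0.0], [0.0, -0.0, -1.0]]
contact_force: [0.0, 0.1, 2.0]
grip_width: 23.3
```

>>> jog_arm --moves '[[[0, 0, 0.05, 0, 0, 0], [0, 0, 0.1, 0, 0, 0], [0, 0, 0.15, 0, 0, 0], [0, 0, 0.2, 0, 0, 0]]]'

```text
t: 13.8
position: [438.8, -43.3, 238.9]
tool_rot: [[0.995, -0.097, 0.0], [-0.097, -0.995, 0.0], [0.0, -0.0, -1.0]]
contact_force: [0.1, 0.5, 1.7]
grip_width: 23.7
```

>>> jog_arm --moves '[[[0, 0, 0.05, 0, 0, 0], [0, 0, 0.1, 0, 0, 0], [0, 0, 0.15, 0, 0, 0], [0, 0, 0.2, 0, 0, 0]]]'

```text
t: 14.2
position: [438.8, -43.3, 236.9]
tool_rot: [[0.995, -0.097, 0.0], [-0.097, -0.995, 0.0], [0.0, -0.0, -1.0]]
contact_force: [0.0, 0.1, 2.0]
grip_width: 23.7
```

>>> jog_arm --moves '[[[0, 0, 0.05, 0, 0, 0], [0, 0, 0.1, 0, 0, 0], [0, 0, 0.15, 0, 0, 0], [0, 0, 0.2, 0, 0, 0]]]'

```text
t: 14.6
position: [438.8, -43.3, 234.9]
tool_rot: [[0.995, -0.097, 0.0], [-0.097, -0.995, 0.0], [0.0, -0.0, -1.0]]
contact_force: [0.0, 0.2, 2.3]
grip_width: 23.7
```

>>> jog_arm --moves '[[[0, 0, 0.05, 0, 0, 0], [0, 0, 0.1, 0, 0, 0], [0, 0, 0.15, 0, 0, 0], [0, 0, 0.2, 0, 0, 0]]]'

```text
t: 15.0
position: [438.9, -43.3, 233.8]
tool_rot: [[0.995, -0.097, 0.001], [-0.097, -0.995, -0.0], [0.001, 0.0, -1.0]]
contact_force: [-2.0, 0.0, 6.1]
grip_width: 23.5
```

Seal reached: the pull is about 7.6 N, with a pole-weight baseline of about −1.5 N. I'll build it up gently to about 14 N.

>>> jog_arm --moves '[[[0, 0, 0.04, 0, 0, 0], [0, 0, 0.08, 0, 0, 0], [0, 0, 0.08, 0, 0, 0]]]'

```text
t: 15.3
position: [438.8, -43.3, 233.5]
tool_rot: [[0.995, -0.097, 0.001], [-0.097, -0.995, -0.0], [0.001, 0.0, -1.0]]
contact_force: [-1.4, 0.5, 7.3]
grip_width: 23.4
```

>>> jog_arm --moves '[[[0, 0, 0.05, 0, 0, 0], [0, 0, 0.1, 0, 0, 0], [0, 0, 0.1, 0, 0, 0]]]'

```text
t: 15.6
position: [438.8, -43.3, 233.0]
tool_rot: [[0.995, -0.097, 0.002], [-0.097, -0.995, -0.0], [0.002, 0.0, -1.0]]
contact_force: [-2.3, 0.4, 9.3]
grip_width: 23.9
```

>>> jog_arm --moves '[[[0, 0, 0.05, 0, 0, 0], [0, 0, 0.1, 0, 0, 0], [0, 0, 0.1, 0, 0, 0]]]'

```text
t: 15.9
position: [438.8, -43.3, 232.5]
tool_rot: [[0.995, -0.097, 0.002], [-0.097, -0.995, -0.001], [0.002, 0.0, -1.0]]
contact_force: [-2.6, -0.4, 10.6]
grip_width: 23.5
```

>>> jog_arm --moves '[[[0, 0, 0.05, 0, 0, 0], [0, 0, 0.1, 0, 0, 0], [0, 0, 0.1, 0, 0, 0]]]'

```text
t: 16.2
position: [438.8, -43.3, 232.1]
tool_rot: [[0.995, -0.097, 0.003], [-0.097, -0.995, -0.001], [0.003, 0.0, -1.0]]
contact_force: [-3.1, 1.0, 12.5]
grip_width: 23.9
```

>>> jog_arm --moves '[[[0, 0, 0, 0, 0, 0], [0, 0, 0, 0, 0, 0], [0, 0, 0, 0, 0, 0], [0, 0, 0, 0, 0, 0]]]'

```text
t: 16.6
position: [438.8, -43.3, 232.1]
tool_rot: [[0.995, -0.097, 0.003], [-0.097, -0.995, -0.001], [0.003, 0.0, -1.0]]
contact_force: [-4.1, 0.9, 12.7]
grip_width: 23.6
```

>>> jog_arm --moves '[[[0, 0, 0, 0, 0, 0], [0, 0, 0, 0, 0, 0], [0, 0, 0, 0, 0, 0], [0, 0, 0, 0, 0, 0]]]'

```text
t: 17.0
position: [438.8, -43.3, 232.1]
tool_rot: [[0.995, -0.097, 0.003], [-0.097, -0.995, -0.001], [0.003, 0.0, -1.0]]
contact_force: [-3.9, -0.4, 12.6]
grip_width: 23.6
```

```bash
python3 look.py 9
```

```text
17.0 [438.8 -43.3 232.1] [-3.9  -0.37 12.57] [-0.05  0.86 -0.05]
ring199->side [228.69945463 199.41067469]
hook20 [459.  -45.3 107.7]
```

View pics/L9.png

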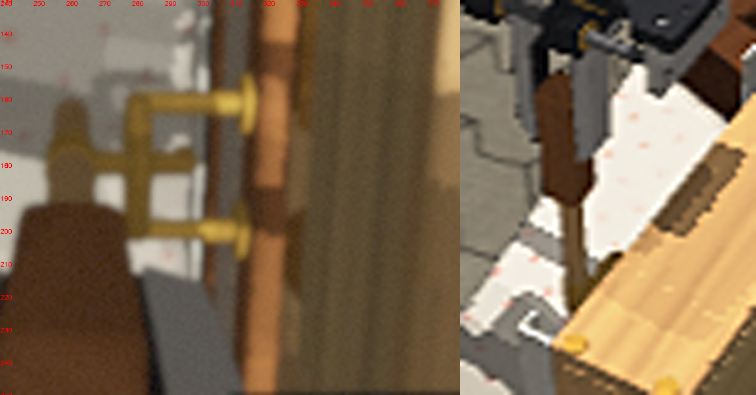

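About 14.1 N vertical (14.6 N total) held steadily for over 0.8 s, with the edge at about 34 mm. Now I'll raise the hook to mid-ring before backing out.

>>> jog_arm --moves '[[[0, 0, -0.2, 0, 0, 0], [0, 0, -0.5, 0, 0, 0], [0, 0, -0.9, 0, 0, 0], [0, 0, -1.3, 0, 0, 0], [0, 0, -1.6, 0, 0, 0]]]'

```text
t: 17.6
position: [438.6, -43.2, 244.8]
tool_rot: [[0.995, -0.097, -0.001], [-0.097, -0.995, 0.0], [-0.001, -0.0, -1.0]]
contact_force: [-0.4, 0.8, -1.3]
grip_width: 23.6
```

>>> jog_arm --moves '[[[0, 0, -0.2, 0, 0, 0], [0, 0, -0.35, 0, 0, 0], [0, 0, -0.35, 0, 0, 0]]]'

```text
t: 17.9
position: [438.9, -43.3, 248.8]
tool_rot: [[0.995, -0.097, 0.0], [-0.097, -0.995, 0.0], [0.0, -0.0, -1.0]]
contact_force: [0.1, 0.2, -1.1]
grip_width: 24.0
```

```bash
python3 look.py 10
```

```text
17.9 [438.9 -43.3 248.8] [ 0.09  0.23 -1.15] [-0.07  0.03  0.01]
ring199->side [228.69945463 199.41067469]
hook20 [458.8 -45.2 124.3]
```

View pics/L10.png

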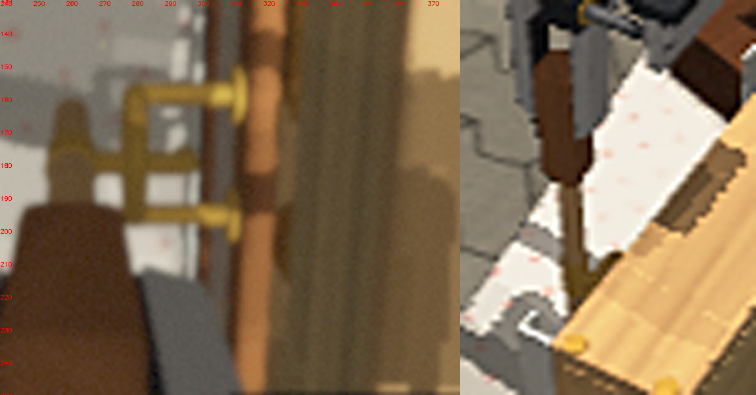

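The wrist view matches the entry geometry, with stems at rows 158 and 195, and the force is back at baseline. Backing out.

>>> jog_arm --moves '[[[-0.5, 0, 0, 0, 0, 0], [-1, 0, 0, 0, 0, 0], [-1.5, 0, 0, 0, 0, 0]]]'

```text
t: 18.3
position: [423.3, -41.8, 248.6]
tool_rot: [[0.995, -0.097, -0.0], [-0.097, -0.995, 0.0], [-0.0, -0.0, -1.0]]
contact_force: [0.2, -0.3, -0.9]
grip_width: 24.0
```

>>> jog_arm --moves '[[[-1, 0, 0, 0, 0, 0], [-2, 0, 0, 0, 0, 0], [-3, 0, 0, 0, 0, 0], [-4, 0, 0, 0, 0, 0], [-4, 0, 0, 0, 0, 0]]]'

```text
t: 18.8
position: [383.1, -37.8, 249.1]
tool_rot: [[0.995, -0.097, 0.001], [-0.097, -0.995, -0.0], [0.001, 0.0, -1.0]]
contact_force: [-0.1, -0.2, -2.2]
grip_width: 23.4
```

```bash
python3 look.py 11;  python3 - <<'E'
from h import *
from rig import robot
plan(robot.get_state(),(419.9,267.86,320),-24.65)
E
```

```text
18.8 [383.1 -37.8 249.1] [-0.13 -0.2  -2.15] [-0.06  0.06  0.02]
ring199->side [228.69945463 199.41067469]
hook20 [403.1 -39.8 124.6]
shift cm [  0.61 -30.79  -7.11] rot [-0.    -0.001  0.333]
```

View pics/L11.png

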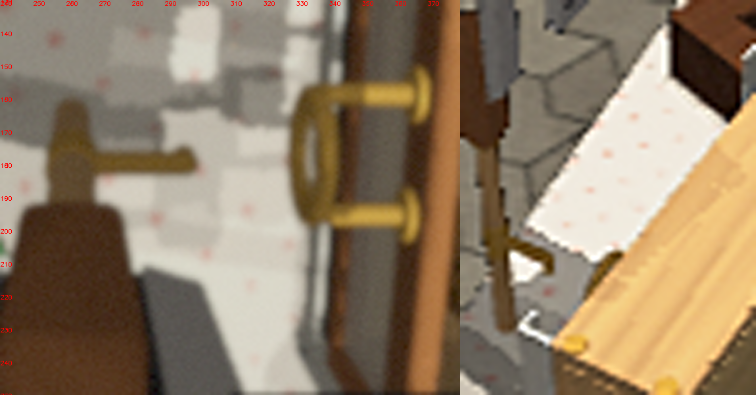

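Unhooked clear: hook tip at column 297, ring from column 327. Returning to above the stand.

>>> jog_arm --moves '[[[0, -1.5, -3, 0, 0, 0], [0.1, -4.5, -6, 0, 0, 0.05], [0.2, -8.5, -7.1, 0, 0, 0.1], [0.3, -12.5, -7.1, 0, 0, 0.15], [0.4, -16.5, -7.1, 0, 0, 0.2]]]'

```text
t: 19.4
position: [404.8, 127.4, 320.4]
tool_rot: [[0.955, -0.295, 0.002], [-0.295, -0.955, 0.0], [0.002, -0.001, -1.0]]
contact_force: [0.9, 0.1, -1.8]
grip_width: 23.7
```

```bash
python3 - <<'E'
from h import *
from rig import robot
s=robot.get_state();print(s["position"]);plan(s,(419.9,267.86,320),-24.65)
E
```

```text
[404.78142102 127.44691169 320.41043197]
shift cm [ -2.7  -13.86   0.05] rot [-0.001 -0.002  0.131]
```

>>> jog_arm --moves '[[[-0.7, -4, 0, 0, 0, 0.04], [-1.5, -8, 0, 0, 0, 0.08], [-2.2, -11.5, 0, 0, 0, 0.11], [-2.7, -13.9, 0, 0, 0, 0.131], [-2.7, -13.9, 0, 0, 0, 0.131]]]'

```text
t: 19.9
position: [419.0, 269.4, 318.3]
tool_rot: [[0.912, -0.411, -0.002], [-0.411, -0.912, 0.0], [-0.002, 0.001, -1.0]]
contact_force: [-0.3, -1.6, -1.1]
grip_width: 23.8
```

>>> jog_arm --moves '[[[0, 0, 0, 0, 0, 0], [0, 0, 0, 0, 0, 0], [0, 0, 0, 0, 0, 0]]]'

```text
t: 20.2
position: [419.1, 265.7, 320.0]
tool_rot: [[0.909, -0.416, 0.001], [-0.416, -0.909, 0.0], [0.001, -0.0, -1.0]]
contact_force: [-0.3, -0.7, -1.1]
grip_width: 23.8
```

```bash
python3 - <<'E'
from h import *
from rig import robot
d,s=wrist(robot,"w12");print(s["t"],s["position"],s["contact_force"]);plan(s,(419.9,267.86,320),-24.65)
W=d["world_to_cam"]
R=np.array(s["tool_rot"]);p=np.array(s["position"])
print("hook pred",proj(d,[p+R@np.array([x,0,124.5]) for x in(0,36)],W).tolist())
print("foot pred",proj(d,[p+R@np.array([0,0,209.5]) ],W).tolist(),"hole",proj(d,[(420,267.8,60)],W).tolist())
im=d["image"][110:230,200:320]; im=cv2.resize(im,None,fx=5,fy=5,interpolation=cv2.INTER_CUBIC)
for j in range(0,120,10): cv2.putText(im,str(200+j),(j*5,8),0,.3,(255,0,0)); cv2.putText(im,str(110+j),(0,j*5+4),0,.3,(255,0,0))
cv2.imwrite("pics/w12z.png",im)
E
```

```text
20.2 [419.1084746  265.68067874 320.00326128] [-0.27001971 -0.71729429 -1.06074701]
shift cm [-0.02 -0.23  0.  ] rot [-0.    -0.001  0.001]
hook pred [[261.6223888191984, 178.21614594039167], [296.6254553104061, 178.23020060625004]]
foot pred [[261.59890221906613, 163.5072455690336]] hole [[261.4480614352547, 155.8497225373633]]
```

View pics/w12z.png

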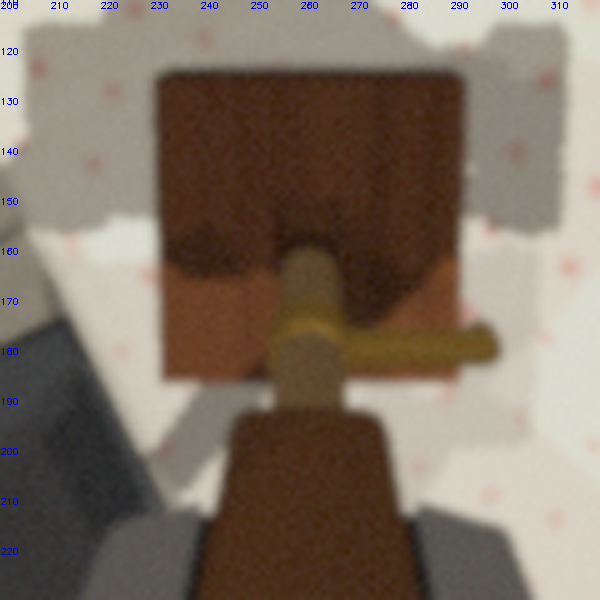

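>>> jog_arm --moves '[[[0, 0, 0, 0, 0, 0], [0, 0, 0, 0, 0, 0], [0, 0, 0, 0, 0, 0], [0, 0, 0, 0, 0, 0]]]'

```text
t: 20.65
position: [418.9, 266.6, 319.7]
tool_rot: [[0.91, -0.415, 0.0], [-0.415, -0.91, 0.0], [0.0, -0.0, -1.0]]
contact_force: [0.4, 0.8, -1.6]
grip_width: 24.0
```

```bash
python3 - <<'E'
from h import *
from rig import robot
np.set_printoptions(precision=1,suppress=True)
d,s=wrist(robot,"w13");print(s["t"],s["position"],s["contact_force"]);plan(s,(419.9,267.86,320),-24.65)
W=d["world_to_cam"]
im=d["image"][110:230,200:320]; im=cv2.resize(im,None,fx=5,fy=5,interpolation=cv2.INTER_CUBIC)
for j in range(0,120,10): cv2.putText(im,str(200+j),(j*5,8),0,.3,(255,0,0)); cv2.putText(im,str(110+j),(0,j*5+4),0,.3,(255,0,0))
cv2.imwrite("pics/w13z.png",im)
R=np.array(s["tool_rot"]);p=np.array(s["position"])
print("foot pred",proj(d,[p+R@np.array([0,0,209.5]) ],W).tolist(),"hole",proj(d,[(420,267.8,60)],W).tolist())
E
```

```text
20.65 [418.9 266.6 319.7] [ 0.4  0.8 -1.6]
shift cm [ 0.  -0.2 -0. ] rot [-0. -0.  0.]
foot pred [[261.60011057889835, 163.50771923198863]] hole [[261.9225365818437, 156.32437497077615]]
```

View pics/w13z.png

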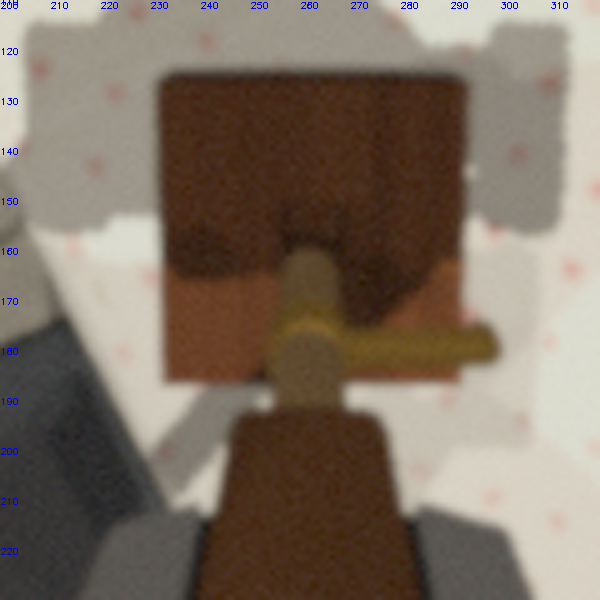

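>>> jog_arm --moves '[[[0, -0.2, 0.5, 0, 0, 0], [0, -0.2, 1.5, 0, 0, 0], [0, -0.2, 3, 0, 0, 0], [0, -0.2, 4, 0, 0, 0], [0, -0.2, 4.4, 0, 0, 0]]]'

```text
t: 21.2
position: [419.0, 268.2, 273.5]
tool_rot: [[0.91, -0.415, -0.003], [-0.415, -0.91, -0.001], [-0.002, 0.003, -1.0]]
contact_force: [-0.5, 0.3, -0.3]
grip_width: 23.9
```

>>> jog_arm --moves '[[[0, 0, 0, 0, 0, 0], [0, 0, 0, 0, 0, 0], [0, 0, 0, 0, 0, 0], [0, 0, 0, 0, 0, 0], [0, 0, 0, 0, 0, 0]]]'

```text
t: 21.7
position: [419.9, 268.6, 276.2]
tool_rot: [[0.91, -0.415, 0.001], [-0.415, -0.91, 0.0], [0.001, -0.001, -1.0]]
contact_force: [1.5, -0.1, -0.9]
grip_width: 23.5
```

```bash
python3 - <<'E'
from h import *
from rig import robot
np.set_printoptions(precision=1,suppress=True)
d,s=wrist(robot,"w14");print(s["t"],s["position"],s["contact_force"]);plan(s,(419.9,267.86,265),-24.65)
im=d["image"][110:230,200:320]; im=cv2.resize(im,None,fx=5,fy=5,interpolation=cv2.INTER_CUBIC)
for j in range(0,120,10): cv2.putText(im,str(200+j),(j*5,8),0,.3,(255,0,0)); cv2.putText(im,str(110+j),(0,j*5+4),0,.3,(255,0,0))
cv2.imwrite("pics/w14z.png",im)
E
```

```text
21.7 [419.9 268.6 276.2] [ 1.5 -0.1 -0.9]
shift cm [0.  0.1 1.1] rot [-0. -0.  0.]
```

View pics/w14z.png

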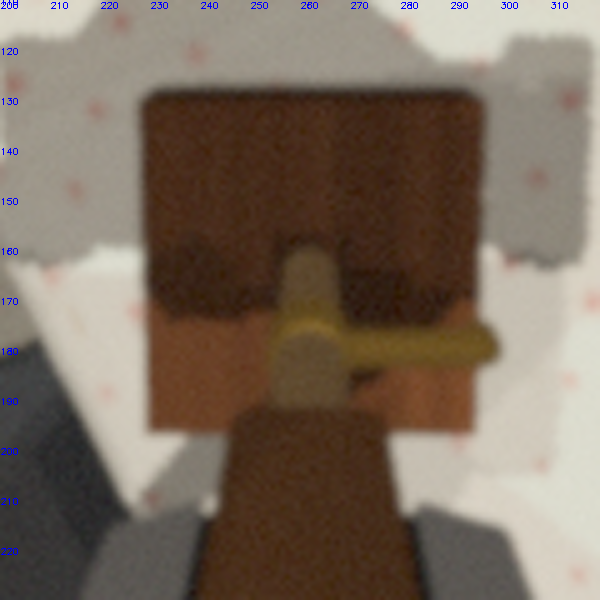

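```bash
python3 - <<'E'
from h import *
np.set_printoptions(precision=1,suppress=True)
d=np.load("pics/w14.npy",allow_pickle=True).item();W=d["world_to_cam"];s=d["state"]
P=[onz(d,c,60,W) for c in[(227,127.5),(295,127.5),(292.8,196),(230,196)]];print(np.mean(P,0))
for i in range(4): e=P[(i+1)%4]-P[i];print(np.linalg.norm(e),np.degrees(np.arctan2(e[1],e[0])))
print(np.array(s["position"])+np.array(s["tool_rot"])@[0,0,209.5], proj(d,[np.array(s["position"])+np.array(s["tool_rot"])@[0,0,209.5]],W))
E
```

```text
[419.6 268.8  60. ]
87.42049585569067 -24.516206584708442
91.66880833275181 -114.85370523443589
85.28566260887956 155.48971212231856
91.68989977080518 66.48045334929893
[420.1 268.7  66.7] [[261.6 163.5]]
```

Foot and hole agree within about 1 mm. Inserting slowly.

>>> jog_arm --moves '[[[0, 0.03, 0.3, 0, 0, 0], [0, 0.05, 0.6, 0, 0, 0], [0, 0.05, 0.9, 0, 0, 0], [0, 0.05, 1.2, 0, 0, 0], [0, 0.05, 1.5, 0, 0, 0]]]'

```text
t: 22.25
position: [419.5, 268.0, 260.2]
tool_rot: [[0.91, -0.415, -0.0], [-0.415, -0.91, -0.0], [-0.0, 0.0, -1.0]]
contact_force: [0.5, -0.0, -1.7]
grip_width: 23.8
```

>>> jog_arm --moves '[[[0, 0, 0.5, 0, 0, 0], [0, 0, 1, 0, 0, 0], [0, 0, 1.5, 0, 0, 0], [0, 0, 2, 0, 0, 0], [0, 0, 2.5, 0, 0, 0]]]'

```text
t: 22.75
position: [419.5, 268.0, 235.2]
tool_rot: [[0.91, -0.415, -0.0], [-0.415, -0.91, -0.0], [-0.0, 0.0, -1.0]]
contact_force: [-0.5, -1.3, -1.2]
grip_width: 24.0
```

>>> jog_arm --moves '[[[0, 0, 0.4, 0, 0, 0], [0, 0, 0.8, 0, 0, 0], [0, 0, 1.1, 0, 0, 0], [0, 0, 1.3, 0, 0, 0], [0, 0, 1.3, 0, 0, 0]]]'

```text
t: 23.25
position: [419.4, 268.0, 222.4]
tool_rot: [[0.91, -0.415, -0.0], [-0.415, -0.91, -0.0], [-0.0, 0.0, -1.0]]
contact_force: [-0.0, -0.5, -1.3]
grip_width: 23.5
```

>>> jog_arm --moves '[[[0, 0, 0.1, 0, 0, 0], [0, 0, 0.2, 0, 0, 0], [0, 0, 0.25, 0, 0, 0], [0, 0, 0.25, 0, 0, 0]]]'

```text
t: 23.65
position: [419.5, 268.0, 220.2]
tool_rot: [[0.91, -0.415, 0.0], [-0.415, -0.91, 0.0], [-0.0, -0.0, -1.0]]
contact_force: [0.6, -0.8, -1.5]
grip_width: 23.4
```

>>> jog_arm --moves '[[[0, 0, 0.05, 0, 0, 0], [0, 0, 0.1, 0, 0, 0], [0, 0, 0.1, 0, 0, 0]]]'

```text
t: 23.95
position: [419.6, 268.1, 219.5]
tool_rot: [[0.91, -0.415, 0.0], [-0.415, -0.91, 0.0], [0.0, -0.0, -1.0]]
contact_force: [0.7, -0.0, 0.0]
grip_width: 23.6
```

>>> jog_arm --moves '[[[0, 0, 0, 0, 0, 0], [0, 0, 0, 0, 0, 0], [0, 0, 0, 0, 0, 0], [0, 0, 0, 0, 0, 0], [0, 0, 0, 0, 0, 0]]]' --grip 8

```text
t: 24.45
position: [419.6, 268.1, 219.2]
tool_rot: [[0.91, -0.415, 0.0], [-0.415, -0.91, 0.0], [0.0, -0.0, -1.0]]
contact_force: [-0.5, 0.5, 0.1]
grip_width: 60.3
```

>>> jog_arm --moves '[[[0, 0, 0, 0, 0, 0], [0, 0, 0, 0, 0, 0], [0, 0, 0, 0, 0, 0], [0, 0, 0, 0, 0, 0], [0, 0, 0, 0, 0, 0]]]'

```text
t: 24.95
position: [419.6, 268.0, 219.2]
tool_rot: [[0.91, -0.415, 0.0], [-0.415, -0.91, 0.0], [0.0, -0.0, -1.0]]
contact_force: [-0.5, -0.7, 0.5]
grip_width: 80.0
```

Foot seated and released. Rising straight up.

>>> jog_arm --moves '[[[0, 0, -1, 0, 0, 0], [0, 0, -3, 0, 0, 0], [0, 0, -6, 0, 0, 0], [0, 0, -9, 0, 0, 0], [0, 0, -11, 0, 0, 0]]]'

```text
t: 25.45
position: [419.9, 268.2, 332.6]
tool_rot: [[0.91, -0.415, 0.004], [-0.415, -0.91, 0.002], [0.002, -0.003, -1.0]]
contact_force: [0.8, 0.7, -0.3]
grip_width: 80.1
```

>>> jog_arm --moves '[[[0, 0, 0, 0, 0, 0], [0, 0, 0, 0, 0, 0], [0, 0, 0, 0, 0, 0], [0, 0, 0, 0, 0, 0], [0, 0, 0, 0, 0, 0]]]'

```text
t: 25.95
position: [419.2, 267.9, 327.9]
tool_rot: [[0.91, -0.415, -0.002], [-0.415, -0.91, -0.001], [-0.001, 0.002, -1.0]]
contact_force: [-0.3, 0.2, 0.6]
grip_width: 80.0
```

```bash
python3 - <<'E'
from h import *
from rig import robot
np.set_printoptions(precision=1,suppress=True)
d,s=wrist(robot,"w15");print(s["t"],s["position"],s["contact_force"],np.abs(s["joint_vel"]).max())
S=robot.snapshot("side"); cv2.imwrite("pics/side15.png",S["image"]); T=robot.snapshot("top")
im=d["image"][100:220,200:320]; im=cv2.resize(im,None,fx=4,fy=4,interpolation=cv2.INTER_CUBIC)
i2=cv2.resize(S["image"][100:220,200:300],(400,480),interpolation=cv2.INTER_CUBIC)
for j in range(0,120,10): cv2.putText(im,str(200+j),(j*4,8),0,.3,(255,0,0)); cv2.putText(im,str(100+j),(0,j*4+4),0,.3,(255,0,0))
cv2.imwrite("pics/L15.png",cv2.resize(np.hstack([im,i2]),None,fx=.9,fy=.9)); cv2.imwrite("pics/top15.png",T["image"])
E
```

```text
25.95 [419.2 267.9 327.9] [-0.3  0.2  0.6] 0.009204901792399153
```

View pics/L15.png

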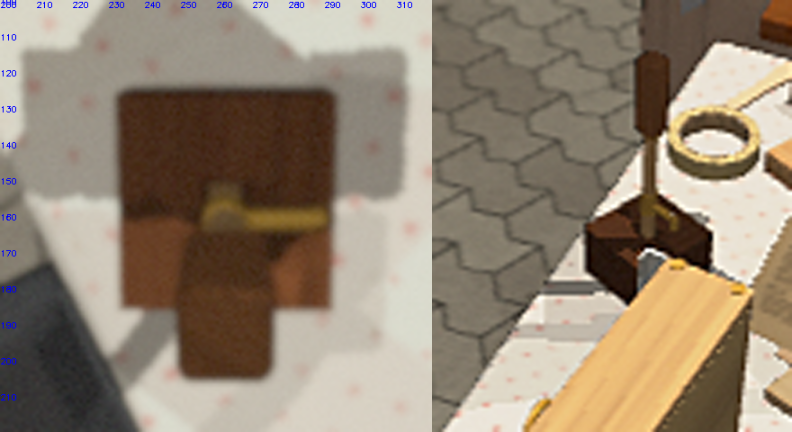

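View pics/top15.png

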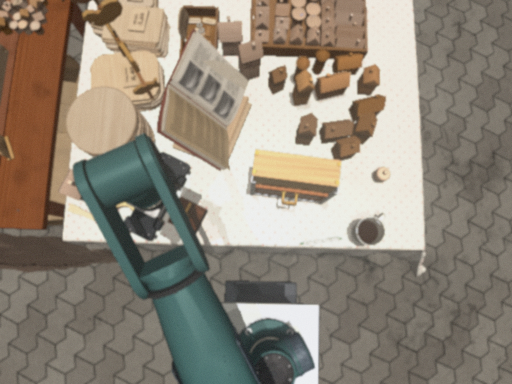

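The pole stands upright in the stand, matching the first wrist view, and the sash is down. The arm is still and clear, so I'm handing in.

```bash
python3 - <<'E'
from rig import robot
print(robot.close_job())
E
```

```text
the job is handed in; nothing more can be done
None
```

I lifted the pole from its stand, hooked the ring, pulled the sash down onto its seal, unhooked it and stood the pole back. I handed the job in at about 26 s. `close_job` gave no verdict.

**Pull:** I held about 14 N for over 0.8 s. The wrist read 12.6 N plus about 1.5 N of pole weight, or 14.6 N counting a sideways 4 N. The highest reading I saw was about 15 N; I only read the force at the end of each move, so brief peaks in between were not measured. The sash's lower edge stopped at about 34 mm.

**Unhooking:** the force returned to the pole-weight baseline as I raised the hook, and it stayed there while I backed out. The last wrist picture showed the hook clear of the ring.

**Pole back in its stand:** the last pictures show it upright, released and pointing as at the start. The wrist height at release matched the one at the original grasp, so the foot is about 50 mm deep. The gripper is about 110 mm above its release height and touches nothing.

**Not confirmed:**
- I could not measure how hard the sash still presses on its seal. I rely on nothing having lifted it.
- The other items look unmoved in the last top view, except the tape, plain house and sanding block, which the arm partly hides. The arm never went near those three while low.

The cameras placed the stand 2 to 6 mm apart (wrist, top and side). I trusted the wrist view and my recorded grasp position, and the foot went in without catching.

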